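# Seat a collet arbor in the index spindle and bring it to the stop

### The arm

A 6-joint arm with a two-finger parallel gripper is mounted at the origin on a cart in front of the work surface, level with it; the furniture and walls round the work are solid. World frame = base frame: x ahead of the robot, y to its left, z up, the work surface at z = 0. Lengths are in mm, angles in degrees, forces in N, time in s.
With the tool pointing down it reaches from about 350 to 850 mm from the base axis. Payload 8.1 kg.
Tool frame: the origin (TCP) lies at the very end of the fingers, on their centre line; the grasp point (between the pads) lies 19 mm behind it; z points along the fingers, y is the line along which they close (so a half turn about z gives the same grasp; the last joint's range is limited). The gripper opens to 85 mm and grips with 20 to 120 N. Pads are 22 mm wide; open, the fingers measure 114 mm over their backs; the gripper's body (76 mm by 85 mm) begins 54 mm behind the grasp point. The pads swing forward as they close: fully open they stand 13 mm farther back than shut.
Start: joints at [70.05, 7.471, 85.268, -0, 87.261, -4.893], TCP at [155.849, 579.41, 231.292] pointing down, gripper open.
Joint ranges: [-169.43, 169.43], [-51.17, 129.36], [1.28, 143.12], [-76.62, 256.62], [0, 156.53], [-152.29, 152.29]. Speed limits (degrees/s): [136.94, 136.94, 159.86, 180, 180, 180].

### API

Orientations are given as [roll, pitch, yaw] about the fixed x, y, z axes, in that order (R = Rz(yaw) Ry(pitch) Rx(roll)).
In Python, from bench import r gives the robot as it stands.
- The arm moves only by the shell command python3 -m jog 'ROWS' [FORCE]. ROWS is JSON, a list of rows, each a list of 7 numbers: the turn, a rotation vector about the tool's x, y, z in degrees, then the shift along the tool's x, y, z in mm, then the closure, from -1 (fully open) to 1 (shut), so that 0 is half open. A call has 1 to 5 rows; each row shifts and turns the commanded pose from where the row before left it, along the tool's axes as they then stand; what a row does not reach is not made up. A row lasts 1/10 s, in which the tool goes at most 50 mm and 8.59 degrees, less where a joint would pass 70% of its speed; a pose out of reach is approached as far as the arm can. A call is refused whole if a number of a shift passes 50 or a number of a turn 8.59, either way. A call with a gripper value outside its range is refused whole. The fingers move at their own pace and stop on an object; FORCE is the grip in N (left out, the last holds). Time passes only in rows, so rows that do not move let the fingers close. It gives the time, the measured TCP pose, the force, the opening and the grip force at its end, in the units of the state.
- r.sense(): the state, without advancing time (a new reading comes with each control period).
- r.snapshot(name): name is "side" or "top" or "wrist"; returns a dict with "pixels" (384x512x3 uint8, red, green, blue), "fx", "fy", "cx", "cy" (pixels), "world_to_cam" (4x4, takes a point from world to camera coordinates); the wrist camera has in their place "hand_eye" (4x4, takes a point from camera to tool coordinates, whose origin is the TCP and whose axes are the flange's). Camera axes: x right, y up, looking along -z (the intrinsics and any distortion apply to the point x, -y, -z); pixel columns grow to the right and rows downward; lengths in mm; the calibration is good to about 2 mm. The wrist camera is an equidistant fisheye: a pixel r from the principal point sees the ray r / f radians off the axis. A picture is of the moment at which its call begins: read the wrist's pose just before it. There is no depth.
- r.hand_in(): hands the job in; it is judged then, once.
The state is a dict: "time": time; "joint_pos": joint angles; "qd": joint speeds; "joint_efforts": joint torques, N m; "tool_pos": TCP position; "tcp_rot": TCP orientation; "ft_force": force on the tool from outside, world axes, zero at the start; "wrist_torque": the same for the moment, N m; "finger_gap": finger opening in mm; "grip_force": force on a finger pad.
Only numpy, scipy, OpenCV 4.12 (cv2) and the standard library are available. Lean on these libraries where they do the work, as an engineer would, in place of code of your own. Each camera call takes 0.05 s, during which the arm holds its last target. There are 200 camera calls.

### The job

Take the collet arbor out of its holder block and put its tapered shank into the bore of the index spindle, with the two notches of its flange over the spindle's two dogs, so that the flange lies fully home on the spindle face. Then, with the arbor, turn the spindle counter-clockwise (seen from above) until you feel its stop, without forcing it further, and let go. The spindle is delicate, so find the dogs by feel with a light push, 10 N or so and never over 30 N, and leave the small things standing nearby where they are.

Things in the scene. Friction and masses are not known exactly. Their poses are not given: they have to be found in the camera images.
- arbor_grip (a point): mid-point of the flats of the loose steel collet arbor (upright, shank down, in the holder). On its axis; z up, x square to the two flats (24 mm across; grip with the fingers closing along x, either way round), y through the flange's two notches. Flats are 31 mm wide along y and reach from z -22 to +18 mm; collet nut, 23.6 mm diameter, above to +28 mm
- arbor: the same arbor, 0.4 kg, 96 mm tall; origin at the shank's foot, 68 mm under arbor_grip, same axes. Taper 17 mm diameter at the foot, 27 mm at the flange's underside, 34 mm up. Flange 52 mm diameter, 34 to 44 mm up. Its notches, at +y and -y, are 12 mm wide along x, cut from 15.5 mm off the axis out to the rim, open through the whole flange
- holder: fixed black block 64 x 64 x 85 mm with an upright through hole of 29.5 mm; origin at the centre of its underside. The flange rests on its top; lift the arbor at least 40 mm to clear it. Around: a tall microscope on the left (y over 0.1), a 0.16 m high scan head on the right of the spindle (x under 0.56, y under -0.06), a 0.26 m high black controller behind on the right
- station: index spindle: fixed grey round housing (foot 104 mm, body 80 mm, 74 mm high), origin under its centre. In it an upright steel nose, 62 mm diameter, turns stiffly (0.3 N m friction; stays where left) between hard stops. An arbor seated on the nose's two dogs and turned counter-clockwise (from above) against the stop ends with its x parallel, either way round, to the station's x
- nose (a point): fixed point on the spindle axis in the flat face of the nose, 87 mm above the station's origin, axes as the station's. Tapered bore, 27.8 mm diameter here, narrowing like the shank, over 40 mm deep. Arbor_grip is 34 mm above this point with the flange fully home on the face, 39.5 mm with the flange riding on the dogs
- stop_pin (a point): top of the upright stop pin (6 mm diameter) on the housing, 84 mm up, near the station's -x side; a small lug on the nose's rim meets it at the counter-clockwise stop. At the start the dogs stand so that the arbor fits on them with its x 0.35 to 1.25 rad clockwise of the station's x. That angle is not measured: see it or feel for it
- dog_height (a point): point on the spindle axis at the height of the dogs' tops, 5.5 mm above the face. Two dogs on the nose, opposite each other: 9.6 mm wide, from 17.5 to 29.5 mm off the axis. The notches have about 0.05 rad of play either way on them. Turning the seated arbor takes about 0.3 N m; at the stop the torque climbs steeply: 0.5 to 0.6 N m is plenty, 1 N m too much
- objective: bystander: white microscope objective, 26 mm diameter, 48 mm tall, standing; origin under its centre
- oil_bottle: bystander: small brown dropper bottle, 28 mm diameter, 62 mm tall; origin under its centre
- filter_cube: bystander: black filter cube, 41 x 36 x 41 mm; origin under its centre

How it is judged (in metres and radians):
On the way, in this order (a step that is already met when the one before it is completed fails the run):
1. the arbor is fully home in the taper with its notches over the dogs (z of arbor_grip in the frame of nose below 0.036 m and horizontal distance between arbor_grip and nose below 0.004 m and angle between arbor_grip's own z axis and vertical below 0.06 rad), for 0.2 s.
2. the arbor has turned the spindle to its stop (z of arbor_grip in the frame of nose below 0.0365 m and angle between the x axis of arbor and the x axis of nose, either way round below 0.06 rad), for 0.1 s.
At the end, for the whole second after the job is handed in: the arbor stands in the spindle at rest and released, upright within 0.05 rad, its axis within 3 mm of the spindle's, its flange within 2 mm of fully home on the spindle face (notches over the dogs), and its x axis within 0.06 rad of the station's x (the spindle at its stop) (z of arbor_grip in the frame of nose below 0.036 m and horizontal distance between arbor_grip and nose below 0.003 m and angle between arbor_grip's own z axis and vertical below 0.05 rad and angle between the x axis of arbor and the x axis of nose, either way round below 0.06 rad and linear speed of arbor below 0.01 m/s); the robot touches nothing.
It fails at once if the arbor is pushed with more than 35 N on the dogs or spindle before its flange is home (contact force between arbor and station above 35 N and z of arbor_grip in the frame of nose above 0.0375 m).
It fails at once if the seated arbor is forced on the spindle or its dogs with over 110 N (all its contact forces added), as by turning hard against the stop (contact force between arbor and station above 110 N).
It fails at once if a bystander is moved by more than 20 mm (distance of any of objective, oil_bottle, filter_cube from where it was at the start of the episode above 0.02 m).
It also fails if it takes over 69 s, if anything falls off the work surface, if the arm or the gripper's body presses on something with over 40 N, if the wrist force passes 120 N, or if a joint passes its speed limit or range.

## Working session

There is one attempt and no reset: what is moved stays moved. The work goes in short steps, Python scripts to look and compute and a shell command to move; the robot and the scene stay as the last step left them, time stands still between calls to the robot, and variables do not carry over. Pictures are saved under pics/ and viewed, at most 10 in all, crops included, and the job is handed in when it is done.

```bash
mkdir -p pics; ls
python3 - <<'E'
from bench import r
import cv2,numpy as np
s=r.sense();print(s)
for n in("side","top"):
    d=r.snapshot(n);cv2.imwrite(f"pics/{n}0.png",d["pixels"][:,:,::-1]);print(n,d["fx"],d["fy"],d["cx"],d["cy"],np.round(d["world_to_cam"],3).tolist(),[k for k in d])
    np.savez(f"{n}0.npz",**d)
d=r.snapshot("wrist");print([(k,d[k]) for k in d if k!="pixels"])
a=[cv2.imread(f"pics/{n}0.png") for n in("side","top")]
E
```

```text
pics
{'time': 0.0, 'joint_pos': array([ 7.00512985e+01,  7.51578496e+00,  8.53275507e+01,  5.39293260e-04,
        8.72613755e+01, -4.89201171e+00]), 'qd': array([ 0.03095383,  0.0324036 , -0.06383416,  0.03216072,  0.03523057,
       -0.00669803]), 'joint_efforts': array([ 1.61631109e-03, -5.69413733e+01, -5.00542796e+01, -1.85996805e-04,
        1.50550558e-02,  2.76347419e-05]), 'tool_pos': array([155.64613234, 578.90651095, 230.25393717]), 'tcp_rot': array([-1.79895716e+02, -9.46622112e-03,  1.64943275e+02]), 'ft_force': array([-0.10871945, -0.43284673, -0.02371341]), 'wrist_torque': array([0.0319514 , 0.00913413, 0.03838963]), 'grip_force': 0.0, 'finger_gap': 85.31162524316235}
side 498.2210474699919 498.2210474699919 251.8242166091575 186.2793647190694 [[0.971, -0.237, 0.004, -619.418], [0.142, 0.592, 0.793, -121.384], [-0.19, -0.77, 0.609, -1026.744], [0.0, 0.0, 0.0, 1.0]] ['pixels', 'fx', 'fy', 'cx', 'cy', 'world_to_cam']
top 386.0646680745374 386.0646680745374 266.46926121998797 197.98571430516813 [[-0.015, -1.0, 0.013, -83.969], [0.994, -0.014, 0.108, -588.494], [-0.108, 0.014, 0.994, -881.959], [0.0, 0.0, 0.0, 1.0]] ['pixels', 'fx', 'fy', 'cx', 'cy', 'world_to_cam']
[('fx', 297.3186396354542), ('fy', 297.3186396354542), ('cx', 252.66336320656137), ('cy', 194.7662259402536), ('hand_eye', array([[ 7.72788992e-04,  9.48724824e-01,  3.16102217e-01,
         8.15396184e+01],
       [ 9.99999641e-01, -6.23233581e-04, -5.74217880e-04,
        -2.52675798e-02],
       [-3.47769240e-04,  3.16102547e-01, -9.48724965e-01,
        -1.41288127e+02],
       [ 0.00000000e+00,  0.00000000e+00,  0.00000000e+00,
         1.00000000e+00]]))]
```

View pics/top0.png

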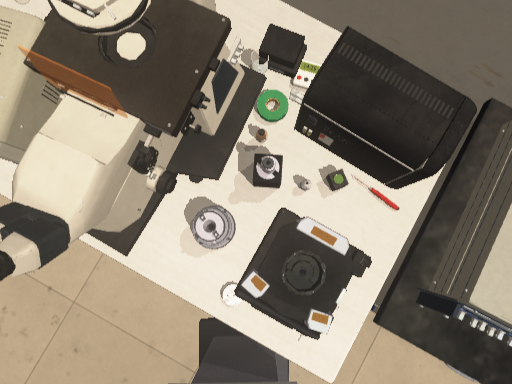

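View pics/side0.png

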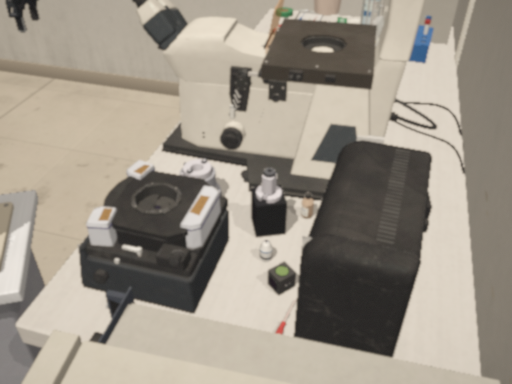

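The top view shows the spindle at about (213,227), the holder with the arbor at (267,170), the objective at (305,184), the cube at (337,180) and the bottle at (262,134). The side view shows the arbor at (269,190), with the spindle partly hidden behind the scan head.

```bash
cat > h.py <<'E'
import numpy as np,cv2
from scipy.spatial.transform import Rotation as R
def ray_fixed(d,u,v):
    W=np.array(d["world_to_cam"]);p=np.array([(u-d["cx"])/d["fx"],-(v-d["cy"])/d["fy"],-1.])
    return -W[:3,:3].T@W[:3,3], W[:3,:3].T@p
def ray_wrist(d,s,u,v):
    x,y=u-d["cx"],v-d["cy"];rr=np.hypot(x,y);t=rr/d["fx"]
    p=np.array([np.sin(t)*x/max(rr,1e-9),-np.sin(t)*y/max(rr,1e-9),-np.cos(t)])
    H=np.array(d["hand_eye"]);T=R.from_euler("xyz",s["tcp_rot"],degrees=True).as_matrix()
    return np.array(s["tool_pos"])+T@H[:3,3], T@(H[:3,:3]@p)
def onz(o,z):
    c,d=o;return c+d*(z-c[2])/d[2]
E
python3 - <<'E'
from h import *
d=dict(np.load("top0.npz"))
for n,u,v,z in[("spindle",213,227,87),("nut",269,166,113+34-0),("holder",267,170,85),("obj",305,184,48),("cube",337,180,41),("bottle",262,134,62),("scan",303,272,160)]:
    print(n,np.round(onz(ray_fixed(d,u,v),z)))
im=cv2.imread("pics/top0.png")[120:270,180:330]
cv2.imwrite("pics/top_c.png",cv2.resize(im,(600,600),interpolation=cv2.INTER_CUBIC))
E
```

```text
spindle [519.  27.  87.]
nut [642. -97. 147.]
holder [645. -94.  85.]
obj [ 617. -183.   48.]
cube [ 627. -260.   41.]
bottle [734. -84.  62.]
scan [ 424. -161.  160.]
```

View pics/top_c.png

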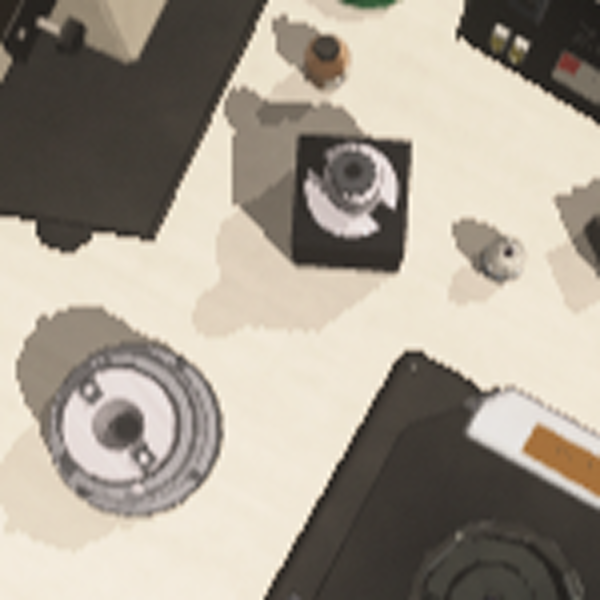

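The crop shows the dogs at full-image (203,217.5) and (215.8,234.3), the bore at (209.8,226.3), and the pin at about (214,242). One arbor notch is at (275.5,173). So the arbor y axis is near 54° and the dog line near 37°, with station x at roughly 15°. I'll retract, swing clockwise, then look with the wrist camera.

```bash
python3 -m jog '[[0,0,0,0,-45,-20,-1],[0,0,0,0,-45,-20,-1],[0,0,0,0,-45,-20,-1],[0,0,0,0,-45,-10,-1]]'; python3 -m jog '[[0,0,7,-48,0,0,-1],[0,0,7,-48,0,0,-1],[0,0,7,-48,0,0,-1],[0,0,7,-48,0,0,-1],[0,0,7,-48,0,0,-1]]';python3 -m jog '[[0,0,7,-48,0,0,-1],[0,0,7,-48,0,0,-1],[0,0,7,-48,0,0,-1],[0,0,7,-48,0,0,-1],[0,0,7,-48,0,0,-1]]'
```

```text
time: 0.55
tool_pos: [108.8, 404.4, 302.6]
tcp_rot: [179.9, 0.0, 164.9]
ft_force: [0.3, -0.3, 0.4]
finger_gap: 85.6
grip_force: 0.0
time: 1.05
tool_pos: [317.1, 289.5, 301.1]
tcp_rot: [180.0, -0.0, 129.7]
ft_force: [0.8, 1.7, 0.7]
finger_gap: 85.2
grip_force: 0.0
time: 1.55
tool_pos: [419.6, 76.2, 301.0]
tcp_rot: [-180.0, -0.0, 94.7]
ft_force: [0.9, -0.3, -0.2]
finger_gap: 85.3
grip_force: 0.0
```

```bash
python3 -m jog '[[0,0,0,-34,36,0,-1],[0,0,0,-34,36,0,-1],[0,0,0,-34,36,0,-1],[0,0,0,-34,36,0,-1],[0,0,0,-34,36,0,-1]]'; python3 -m jog '[[0,0,8.2,-18,24,10,-1],[0,0,8.2,0,0,10,-1],[0,0,8.2,0,0,10,-1],[0,0,8.2,0,0,10,-1],[0,0,8.2,0,0,0,-1]]'; python3 -m jog '[[0,0,0,0,0,0,-1]]'
python3 - <<'E'
from h import *; from bench import r
s=r.sense();d=r.snapshot("wrist");cv2.imwrite("pics/w1.png",d["pixels"][:,:,::-1]);np.savez("w1.npz",pos=s["tool_pos"],rot=s["tcp_rot"],**d);print(s["tool_pos"],s["tcp_rot"])
E
```

```text
time: 2.05
tool_pos: [614.4, -77.3, 300.8]
tcp_rot: [-180.0, -0.0, 94.9]
ft_force: [0.6, 0.7, 1.6]
finger_gap: 85.4
grip_force: 0.0
time: 2.55
tool_pos: [637.7, -91.5, 258.4]
tcp_rot: [-179.8, 0.1, 53.6]
ft_force: [-0.2, -0.9, -1.0]
finger_gap: 85.2
grip_force: 0.0
time: 2.65
tool_pos: [638.2, -91.5, 260.2]
tcp_rot: [-179.9, 0.0, 53.8]
ft_force: [-0.5, -0.4, 0.0]
finger_gap: 85.1
grip_force: 0.0
[638.21106573 -91.52045206 260.20705308] [-1.79903530e+02  4.17196498e-02  5.38035999e+01]
```

View pics/w1.png

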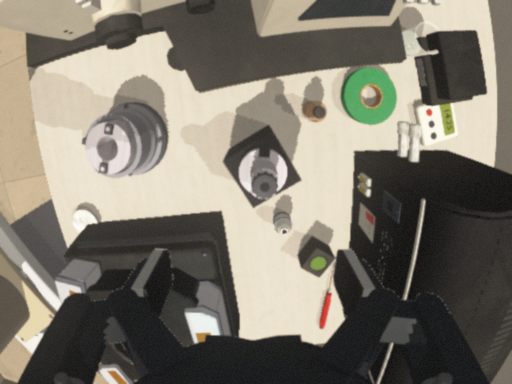

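The wrist view shows the arbor with its nut top near (264,187) and its flange near (263,172). The spindle is near (108,148), with its dogs visible. I'll enlarge both.

Run:
```python
import cv2,numpy as np
im=cv2.imread("pics/w1.png")
a=cv2.resize(im[125:215,215:315],(660,594)[:2] and (400,360),interpolation=cv2.INTER_CUBIC)
b=cv2.resize(im[95:185,70:170],(400,360),interpolation=cv2.INTER_CUBIC)
cv2.imwrite("pics/w1c.png",np.hstack([a,b]))
```

```text
(no output)
```

View pics/w1c.png

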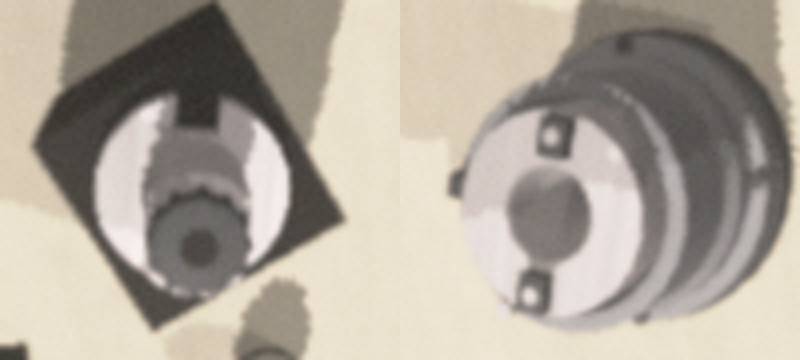

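Wrist crop: nut top (264.5,186.3), flange centre (263.2,173.5), notch (264.8,152). On the spindle: face (108,148), dogs (108.8,129.3) and (103.8,168.3), lug (84.3,141.3), pin (96.3,173).

Run:
```python
from h import *
d=dict(np.load("w1.npz"));s=dict(tool_pos=d["pos"],tcp_rot=d["rot"]);t=dict(np.load("top0.npz"))
f=lambda u,v,z:np.round(onz(ray_wrist(d,s,u,v),z),1)
g=lambda u,v,z:np.round(onz(ray_fixed(t,u,v),z),1)
ang=lambda a,b:np.degrees(np.arctan2(*(a-b)[1::-1]))
nut=f(264.5,186.3,147);fl=f(263.2,173.5,95);no=f(264.8,152.0,95);print("nut",nut,"fl",fl,"notch",no,ang(no,nut),ang(no,fl))
print("top nut",g(180+352/4,120+172/4,147),"fl",g(180+351/4,120+192/4,95))
a,b=f(108.8,129.3,92.5),f(103.8,168.3,92.5);c=f(108,148,87);print("dogs",a,b,(a+b)/2,ang(a,b),np.hypot(*(a-b)[:2]),"face",c)
p=f(96.3,173,84);l=f(84.3,141.3,84);print("pin",p,ang(p,c),np.hypot(*(p-c)[:2]),"lug",l,ang(l,c),np.hypot(*(l-c)[:2]))
a,b=g(203,217.5,92.5),g(215.75,234.25,92.5);c=(a+b)/2;p=g(214.25,242.5,84);print("TOP dogs",a,b,c,ang(a,b),np.hypot(*(a-b)[:2]),"pin",p,ang(p,c),np.hypot(*(p-c)[:2]))
```

```text
nut [649. -94. 147.] fl [648.6 -95.5  95. ] notch [663.5 -77.6  95. ] 48.5186114653372 50.225927408966825
top nut [648.3 -95.1 147. ] fl [647.5 -95.4  95. ]
dogs [540.4  48.8  92.5] [504.3  19.5  92.5] [522.35  34.15  92.5 ] 39.06397063671673 46.49408564538072 face [522.4  34.5  87. ]
pin [486.6  23.2  84. ] -162.48209148980274 37.54104420497646 lug [500.2  62.5  84. ] 128.4093912318511 35.73289800729853
TOP dogs [539.6  48.4  92.5] [502.5  20.5  92.5] [521.05  34.45  92.5 ] 36.943955053347956 46.42003877637331 pin [484.6  24.8  84. ] -165.17135979967463 37.70576878940403
```

```bash
python3 -m jog '[[0,0,3.8,3.5,10.4,0,-1],[0,0,0,0,0,50,-1],[0,0,0,0,0,50,-1],[0,0,0,0,0,40,-1],[0,0,0,0,0,17,-1]]'; python3 -m jog '[[0,0,0,0,0,0,-1],[0,0,0,0,0,0,-1]]'
python3 - <<'E'
from h import *; from bench import r
s=r.sense();d=r.snapshot("wrist");im=d["pixels"][:,:,::-1];cv2.imwrite("pics/w2.png",im[100:384,100:420]);print(s["tool_pos"],s["tcp_rot"],s["ft_force"])
E
```

```text
time: 3.2
tool_pos: [646.1, -94.2, 99.1]
tcp_rot: [-179.6, 0.2, 50.4]
ft_force: [-1.0, 0.4, -1.1]
finger_gap: 85.0
grip_force: 0.0
time: 3.4
tool_pos: [650.4, -95.1, 106.6]
tcp_rot: [179.9, -0.1, 50.2]
ft_force: [0.2, -0.3, 0.8]
finger_gap: 85.1
grip_force: 0.0
[650.40028971 -95.1405728  106.6208759 ] [ 1.79862461e+02 -6.91041921e-02  5.02281458e+01] [ 0.15619594 -0.26213697  0.79061359]
```

View pics/w2.png

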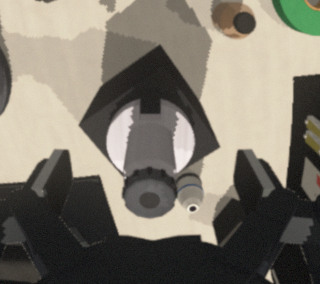

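The arbor stands centred between the open fingers and its notch points straight along tool x. I'll close the gripper.

```bash
python3 -m jog '[[0,0,0,0,0,0,1],[0,0,0,0,0,0,1],[0,0,0,0,0,0,1],[0,0,0,0,0,0,1],[0,0,0,0,0,0,1]]' 60; python3 -m jog '[[0,0,0,0,0,0,1],[0,0,0,0,0,0,1],[0,0,0,0,0,0,1],[0,0,0,0,0,0,1],[0,0,0,0,0,0,1]]'; python3 -m jog '[[0,0,0,0,0,0,1],[0,0,0,0,0,0,1]]'
```

```text
time: 3.95
tool_pos: [649.4, -94.9, 104.9]
tcp_rot: [180.0, -0.0, 50.2]
ft_force: [-1.0, -0.4, 2.5]
finger_gap: 23.2
grip_force: 59.8
time: 4.45
tool_pos: [649.4, -94.9, 104.9]
tcp_rot: [180.0, -0.0, 50.1]
ft_force: [-2.2, -0.3, 5.7]
finger_gap: 23.4
grip_force: 60.0
time: 4.65
tool_pos: [649.4, -94.9, 104.9]
tcp_rot: [180.0, -0.0, 50.1]
ft_force: [-0.9, 1.1, 5.7]
finger_gap: 23.2
grip_force: 60.0
```

```bash
python3 -m jog '[[0,0,0,0,0,-15,1],[0,0,0,0,0,-20,1],[0,0,0,0,0,-25,1],[0,0,0,0,0,-8,1],[0,0,0,0,0,0,1]]'; python3 -m jog '[[0,0,0,1.5,-20,0,1],[0,0,0,3,-35,0,1],[0,0,0,3,-35,0,1],[0,0,0,3,-35,0,1],[0,0,0,3,-30,0,1]]';python3 -m jog '[[0,0,4,3,-25.3,0,1],[0,0,4,0,0,0,1],[0,0,4,0,0,0,1],[0,0,0,0,0,0,1],[0,0,0,0,0,0,1]]'
python3 - <<'E'
from h import *; from bench import r
s=r.sense();d=r.snapshot("wrist");im=d["pixels"][:,:,::-1];cv2.imwrite("pics/w3.png",im);cv2.imwrite("pics/w3c.png",cv2.resize(im[100:300,152:352],(600,600),interpolation=cv2.INTER_CUBIC));print(s["tool_pos"],s["tcp_rot"],s["ft_force"]);np.savez("w3.npz",pos=s["tool_pos"],rot=s["tcp_rot"],**d)
E
```

```text
time: 5.15
tool_pos: [650.1, -95.1, 174.2]
tcp_rot: [179.8, -0.1, 50.1]
ft_force: [-0.5, -0.1, -4.0]
finger_gap: 23.4
grip_force: 59.4
time: 5.65
tool_pos: [536.3, 15.9, 170.1]
tcp_rot: [-179.8, 0.1, 50.1]
ft_force: [0.0, 0.8, -3.2]
finger_gap: 23.0
grip_force: 59.8
time: 6.15
tool_pos: [520.6, 33.3, 171.1]
tcp_rot: [-179.9, 0.1, 38.3]
ft_force: [-0.5, -0.3, -3.5]
finger_gap: 22.8
grip_force: 60.2
[520.61435569  33.33626721 171.12795672] [-1.79931760e+02  8.01503159e-02  3.82565111e+01] [-0.53046327 -0.31874265 -3.50370948]
```

View pics/w3c.png

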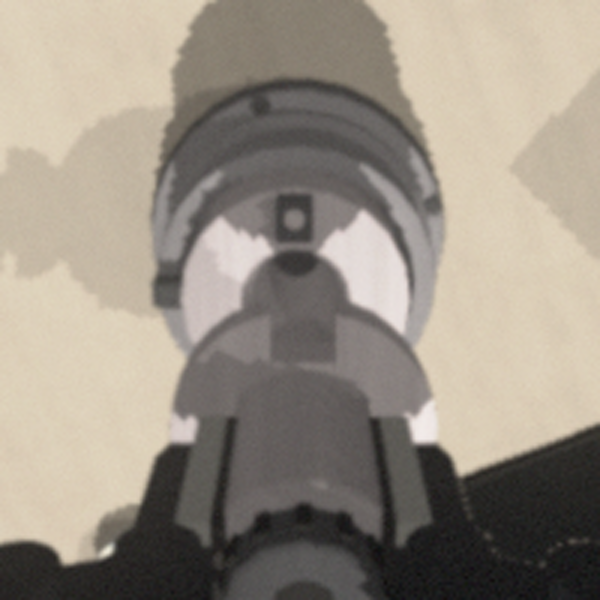

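The close view shows one dog at (250,172.3), the bore spanning columns 233–268, and the face edges at columns 212.7 and 289.3. The flange notch is at column 253.3 and the flange edges at columns 210 and 297.7.

Run:
```python
from h import *
d=dict(np.load("w3.npz"));s=dict(tool_pos=d["pos"],tcp_rot=d["rot"])
T=R.from_euler("xyz",s["tcp_rot"],degrees=True).as_matrix()
zt=s["tool_pos"][2]; up=zt-104.9
def f(x,y,z): 
    p=onz(ray_wrist(d,s,152+x/3,100+y/3),z);return np.round(T.T@(p-s["tool_pos"]),1),np.round(p,1)
for n,a in dict(dogtop=(294,217,92.5),faceL=(182,290,87),faceR=(412,290,87),boreback=(296,250,87),boreL=(243,290,87),boreR=(348,290,87),lug=(166,290,84),notchL=(271,340,95+up),notchR=(337,340,95+up),notchin=(304,308,95+up),flL=(174,418,95+up),flR=(437,418,95+up),nut=(304,594,147+up)).items(): print(n,*f(*a))
```

```text
dogtop [25.8 -2.3 78.6] [539.4  51.1  92.5]
faceL [  4.4 -32.4  84.2] [503.8  61.5  87. ]
faceR [ 4.4 29.3 84.1] [542.1  13.1  87. ]
boreback [15.5 -1.8 84.1] [531.5  44.4  87. ]
boreL [  4.4 -16.   84.1] [514.   48.6  87. ]
boreR [ 4.4 12.1 84.1] [531.4  26.6  87. ]
lug [  3.3 -37.3  87.2] [500.   64.7  84. ]
notchL [19.9 -5.9  9.9] [532.6  50.3 161.2]
notchR [19.9  6.1  9.9] [540.   40.9 161.2]
notchin [26.1  0.1  9.9] [541.2  49.4 161.2]
flL [  3.7 -24.7   9.9] [508.2  55.  161.2]
flR [ 3.8 25.5  9.9] [539.3  15.6 161.2]
nut [  2.6   0.  -42.1] [522.7  34.9 213.2]
```

```bash
python3 -m jog '[[0,0,-0.5,1.4,-1.9,0,1],[0,0,0,0,0,10,1],[0,0,0,0,0,12,1],[0,0,0,0,0,10,1],[0,0,0,0,0,8,1]]'; python3 -m jog '[[0,0,0,0,0,4,1],[0,0,0,0,0,0,1],[0,0,0,0,0,0,1]]'; python3 -m jog '[[0,0,0,0,0,2,1],[0,0,0,0,0,2,1],[0,0,0,0,0,0,1]]'
```

```text
time: 6.7
tool_pos: [520.3, 35.7, 130.4]
tcp_rot: [-179.9, 0.1, 38.6]
ft_force: [0.0, -0.1, -4.9]
finger_gap: 23.2
grip_force: 60.2
time: 7.0
tool_pos: [521.4, 35.7, 128.5]
tcp_rot: [180.0, -0.0, 38.6]
ft_force: [-0.1, 0.0, -2.9]
finger_gap: 23.2
grip_force: 60.2
time: 7.3
tool_pos: [521.1, 35.7, 124.2]
tcp_rot: [-180.0, 0.0, 38.6]
ft_force: [-0.6, -0.1, -3.5]
finger_gap: 23.1
grip_force: 60.2
```

```bash
for i in 1; do python3 -m jog '[[0,0,0,0,0,2,1],[0,0,0,0,0,2,1],[0,0,0,0,0,0,1]]'; python3 -m jog '[[0,0,0,0,0,1.5,1],[0,0,0,0,0,1.5,1],[0,0,0,0,0,0,1]]'; python3 -m jog '[[0,0,0,0,0,1,1],[0,0,0,0,0,0,1]]'; done; python3 -c "
from bench import r;s=r.sense();print(s['wrist_torque'])"
```

```text
time: 7.6
tool_pos: [520.9, 35.7, 119.9]
tcp_rot: [-180.0, 0.0, 38.6]
ft_force: [-0.4, 0.9, -4.3]
finger_gap: 23.5
grip_force: 60.2
time: 7.9
tool_pos: [521.0, 35.7, 117.0]
tcp_rot: [-180.0, 0.0, 38.6]
ft_force: [-0.2, -0.2, -2.9]
finger_gap: 23.1
grip_force: 60.2
time: 8.1
tool_pos: [521.2, 35.7, 116.2]
tcp_rot: [-180.0, 0.0, 38.6]
ft_force: [0.9, 1.0, -3.5]
finger_gap: 22.9
grip_force: 60.2
[-0.01713816 -0.02285289 -0.02828634]
```

```bash
python3 -m jog '[[0,0,0,0,0,1,1],[0,0,0,0,0,0.5,1],[0,0,0,0,0,0,1]]'; python3 -m jog '[[0,0,0,0,0,1,1],[0,0,0,0,0,0,1]]';python3 -m jog '[[0,0,0,0,0,0.7,1],[0,0,0,0,0,0,1]]'; python3 -m jog '[[0,0,0,0,0,0.7,1],[0,0,0,0,0,0,1]]'; python3 -c "
from bench import r;s=r.sense();print(s['wrist_torque'])"
```

```text
time: 8.4
tool_pos: [521.1, 35.7, 114.7]
tcp_rot: [-180.0, 0.0, 38.6]
ft_force: [-0.7, -0.1, -3.6]
finger_gap: 22.9
grip_force: 60.2
time: 8.6
tool_pos: [521.1, 35.7, 113.7]
tcp_rot: [-180.0, 0.0, 38.6]
ft_force: [0.3, -1.0, -3.0]
finger_gap: 23.1
grip_force: 60.2
time: 8.8
tool_pos: [521.1, 35.7, 113.0]
tcp_rot: [-180.0, 0.0, 38.6]
ft_force: [-0.7, -0.6, -3.8]
finger_gap: 23.4
grip_force: 60.2
time: 9.0
tool_pos: [521.1, 35.7, 112.3]
tcp_rot: [-180.0, 0.0, 38.6]
ft_force: [0.5, 0.9, -4.3]
finger_gap: 23.6
grip_force: 60.2
[0.00231549 0.05277947 0.0006431 ]
```

```bash
python3 -m jog '[[0,0,0,0,0,0.5,1],[0,0,0,0,0,0,1]]'; python3 -m jog '[[0,0,0,0,0,0.5,1],[0,0,0,0,0,0,1]]'; python3 -m jog '[[0,0,0,0,0,0.5,1],[0,0,0,0,0,0,1]]'; python3 -c "
from bench import r;s=r.sense();print(s['wrist_torque'])"
```

```text
time: 9.2
tool_pos: [521.2, 35.7, 111.8]
tcp_rot: [-180.0, 0.0, 38.6]
ft_force: [0.6, -0.3, -4.1]
finger_gap: 23.3
grip_force: 60.2
time: 9.4
tool_pos: [521.1, 35.7, 111.3]
tcp_rot: [-180.0, 0.0, 38.6]
ft_force: [0.3, -1.2, -2.6]
finger_gap: 22.9
grip_force: 60.2
time: 9.6
tool_pos: [521.1, 35.7, 110.8]
tcp_rot: [-180.0, 0.0, 38.6]
ft_force: [-0.1, 0.2, -3.4]
finger_gap: 22.8
grip_force: 60.2
[ 0.00249531  0.01647413 -0.03973021]
```

```bash
for k in 1; do python3 -m jog '[[0,0,0,0,0,0.7,1],[0,0,0,0,0,0,1]]'; python3 -m jog '[[0,0,0,0,0,0.7,1],[0,0,0,0,0,0,1]]'; python3 -m jog '[[0,0,0,0,0,0.5,1],[0,0,0,0,0,0,1]]'; done | grep -E "pos|force"; python3 -c "
from bench import r;s=r.sense();print(s['wrist_torque'])"
```

```text
tool_pos: [521.1, 35.7, 110.1]
ft_force: [0.4, -0.5, -3.6]
grip_force: 60.2
tool_pos: [521.1, 35.7, 109.4]
ft_force: [-0.0, 0.3, -3.8]
grip_force: 60.2
tool_pos: [521.1, 35.7, 108.9]
ft_force: [0.1, -1.0, -5.1]
grip_force: 60.2
[ 0.00502294 -0.0095518  -0.00773081]
```

```bash
(python3 -m jog '[[0,0,0,0,0,0.5,1],[0,0,0,0,0,0,1]]'; python3 -m jog '[[0,0,0,0,0,0.5,1],[0,0,0,0,0,0,1]]'; python3 -m jog '[[0,0,0,0,0,0.4,1],[0,0,0,0,0,0,1]]')| grep -E "pos|force"; python3 -c "
from bench import r;s=r.sense();print(s['wrist_torque'])"
```

```text
tool_pos: [521.1, 35.8, 108.5]
ft_force: [-1.0, 0.1, -3.7]
grip_force: 60.2
tool_pos: [521.1, 35.8, 107.9]
ft_force: [-1.0, 1.1, -2.6]
grip_force: 60.3
tool_pos: [521.0, 35.8, 107.5]
ft_force: [-2.2, 1.2, -1.5]
grip_force: 60.4
[ 0.27251252  0.49643416 -0.06901189]
```

```bash
(python3 -m jog '[[0,0,0,-0.15,-0.4,0,1],[0,0,0,0,0,0,1]]'; python3 -m jog '[[0,0,0,0,0,0.4,1],[0,0,0,0,0,0,1]]'; python3 -m jog '[[0,0,0,0,0,0.4,1],[0,0,0,0,0,0,1]]')| grep -E "pos|ft_force"; python3 -c "
from bench import r;s=r.sense();print(s['wrist_torque'])"
```

```text
tool_pos: [521.0, 35.8, 107.6]
ft_force: [-0.6, 0.4, -4.1]
tool_pos: [520.9, 35.9, 107.1]
ft_force: [-0.1, 0.5, -3.8]
tool_pos: [520.9, 35.9, 106.9]
ft_force: [-0.4, -0.5, -2.0]
[0.02403426 0.17348509 0.01469375]
```

```bash
(python3 -m jog '[[0,0,0,0,0,0.4,1],[0,0,0,0,0,0,1]]'; python3 -m jog '[[0,0,0,0,0,0.4,1],[0,0,0,0,0,0,1]]')| grep -E "pos|ft_force"; python3 -c "
from bench import r;s=r.sense();print(s['wrist_torque'],s['tcp_rot'])"
```

```text
tool_pos: [521.0, 35.9, 106.9]
ft_force: [-4.4, 1.0, 3.1]
tool_pos: [521.0, 35.9, 106.9]
ft_force: [-5.9, 0.2, 7.0]
[ 0.02766108  1.00063706 -0.02736729] [ 1.79985482e+02 -1.14909075e-02  3.86479094e+01]
```

Flange home at z 106.9. I'll now turn it counter-clockwise.

```bash
cat > st.py <<'E'
from bench import r;s=r.sense();print(s['tool_pos'].round(1),s['tcp_rot'].round(1),s['ft_force'].round(1),s['wrist_torque'].round(2))
E
python3 -m jog '[[0,0,0,-0.2,-0.2,0,1],[0,0,0,0,0,0,1]]' >/dev/null; python3 st.py
python3 -m jog '[[0,0,-2,0,0,0,1],[0,0,-2,0,0,0,1],[0,0,0,0,0,0,1]]'>/dev/null; python3 st.py;  python3 -m jog '[[0,0,-2,0,0,0,1],[0,0,-2,0,0,0,1],[0,0,0,0,0,0,1]]'>/dev/null; python3 st.py
```

```text
[520.9  35.9 106.9] [180.   -0.   38.6] [-4.5 -0.6  6.2] [-0.02  0.67 -0.02]
[520.8  36.  106.8] [180.   -0.   42.7] [-6.   0.   6.5] [ 0.    0.82 -0.08]
[520.8  36.1 106.9] [180.   -0.   46.7] [-4.5  1.3  7. ] [ 0.13  0.9  -0.07]
```

```bash
python3 -m jog '[[0,0,-3,0,0,0,1],[0,0,-3,0,0,0,1],[0,0,0,0,0,0,1]]'>/dev/null; python3 st.py;  python3 -m jog '[[0,0,-3,0,0,0,1],[0,0,-3,0,0,0,1],[0,0,0,0,0,0,1]]'>/dev/null; python3 st.py
python3 - <<'E'
from h import *; from bench import r
d=r.snapshot("wrist");t=r.snapshot("top");a=d["pixels"][100:300,152:352,::-1];b=t["pixels"][190:270,170:250,::-1]
rs=lambda x:cv2.resize(x,(400,400),interpolation=cv2.INTER_CUBIC);cv2.imwrite("pics/w4.png",np.hstack([rs(a),rs(b)]))
E
```

```text
[520.7  36.1 106.8] [180.   -0.   52.7] [-4.1  1.2  5.8] [ 0.14  0.87 -0.07]
[520.7  36.2 106.8] [180.   -0.   58.7] [-5.6  1.4  6.5] [ 0.2   0.89 -0.01]
```

View pics/w4.png

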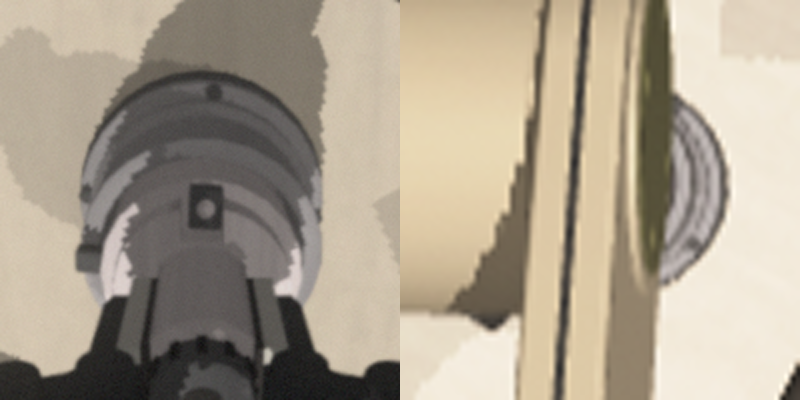

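The dog shows inside the notch, and the lug kept its place relative to the tool, so the spindle turns with the arbor. I'll go on.

```bash
for i in 1; do python3 -m jog '[[0,0,-4,0,0,0,1],[0,0,-4,0,0,0,1],[0,0,-4,0,0,0,1]]'>/dev/null; python3 st.py;python3 -m jog '[[0,0,-4,0,0,0,1],[0,0,-4,0,0,0,1]]'>/dev/null; python3 st.py;python3 -m jog '[[0,0,-3,0,0,0,1],[0,0,0,0,0,0,1]]'>/dev/null; python3 st.py; python3 -m jog '[[0,0,-3,0,0,0,1],[0,0,0,0,0,0,1]]'>/dev/null; python3 st.py; done
```

```text
[520.6  36.2 106.9] [180.   -0.   70.8] [-6.9  1.6  8.3] [ 0.21  0.92 -0.36]
[520.6  36.3 106.8] [-180.    -0.    78.8] [-7.   1.5  7.4] [ 0.25  1.12 -0.33]
[520.6  36.3 106.8] [-180.    -0.    81.8] [-6.5  2.6  8.2] [ 0.3   1.04 -0.07]
[520.5  36.3 106.9] [-180.    -0.    84.7] [-6.   2.1  7.7] [ 0.33  1.02 -0.09]
```

```bash
python3 -m jog '[[0,0,0,0.1,-0.4,0,1],[0,0,0,0,0,0,1]]'>/dev/null; python3 st.py; python3 -m jog '[[0,0,-2,0,0,0,1],[0,0,-2,0,0,0,1]]'>/dev/null; python3 st.py;python3 -m jog '[[0,0,-2,0,0,0,1],[0,0,-1,0,0,0,1]]'>/dev/null; python3 st.py; python3 -m jog '[[0,0,-1.5,0,0,0,1],[0,0,0,0,0,0,1]]'>/dev/null; python3 st.py
```

```text
[520.5  36.3 106.8] [180.   -0.   84.6] [-3.8  1.4  5.9] [ 0.19  0.74 -0.01]
[520.5  36.3 106.9] [180.   -0.   88.7] [-4.9  1.6  6.5] [ 0.17  0.74 -0.28]
[520.4  36.3 106.9] [180.   -0.   91.7] [-4.8  1.3  7.3] [ 0.22  0.86 -0.33]
[520.4  36.3 106.8] [180.   -0.   93.2] [-5.   1.9  7. ] [ 0.2   0.87 -0.15]
```

```bash
python3 -m jog '[[0,0,-1.5,0,0,0,1],[0,0,0,0,0,0,1]]'>/dev/null; python3 st.py; python3 -m jog '[[0,0,-1.5,0,0,0,1],[0,0,0,0,0,0,1]]'>/dev/null; python3 st.py
```

```text
[520.4  36.3 106.8] [180.   -0.   94.7] [-5.9  0.6  7.2] [ 0.19  0.85 -0.18]
[520.4  36.3 106.9] [180.   -0.   96.2] [-6.1  3.   7.4] [ 0.25  0.77 -0.18]
```

```bash
python3 -m jog '[[0,0,-1.5,0,0,0,1],[0,0,0,0,0,0,1]]'>/dev/null; python3 st.py; python3 -m jog '[[0,0,-1.5,0,0,0,1],[0,0,0,0,0,0,1]]'>/dev/null; python3 st.py
```

```text
[520.4  36.3 106.8] [180.   -0.   97.7] [-5.6  2.   6.8] [ 0.21  0.82 -0.16]
[520.4  36.3 106.9] [180.   -0.   99.1] [-5.9  1.6  5.9] [ 0.24  0.92 -0.72]
```

```bash
python3 -m jog '[[0,0,-1.5,0,0,0,1],[0,0,0,0,0,0,1]]'>/dev/null; python3 st.py
```

```text
[520.3  36.3 106.9] [180.   -0.  100.6] [-5.4  1.8  8. ] [ 0.26  0.93 -1.6 ]
```

```bash
python3 -m jog '[[0,0,-1.2,0,0,0,1],[0,0,0,0,0,0,1]]'>/dev/null; python3 st.py
```

```text
[520.3  36.5 106.9] [ 1.800e+02 -1.000e-01  1.017e+02] [-5.9  2.   8.4] [ 0.43  1.01 -1.79]
```

The stop is at about 99°. I batched those last two steps and went past the feel of it (1.8 N m), so I'll back off at once.

```bash
python3 -m jog '[[0,0,1.5,0,0,0,1],[0,0,0,0,0,0,1]]'>/dev/null; python3 st.py
```

```text
[520.3  36.5 106.9] [ 1.800e+02 -1.000e-01  1.002e+02] [-6.9  2.2  7.8] [ 0.48  0.93 -0.83]
```

```bash
python3 -m jog '[[0,0,0.8,0,-0.3,0,1],[0,0,0,0,0,0,1]]'>/dev/null; python3 st.py
```

```text
[520.3  36.5 106.8] [179.9  -0.   99.5] [-3.9  2.6  5.5] [ 0.43  0.71 -0.51]
```

```bash
python3 -m jog '[[0,0,0.2,0,-0.2,-0.3,1],[0,0,0,0,0,0,1]]' 20 >/dev/null; python3 st.py; python3 -m jog '[[0,0,0,0,0,0,-0.3],[0,0,0,0,0,0,-0.3],[0,0,0,0,0,0,-0.3],[0,0,0,0,0,0,-0.3]]'; python3 -m jog '[[0,0,0,0,0,-10,-0.3],[0,0,0,0,0,-25,-0.3],[0,0,0,0,0,-35,-0.3],[0,0,0,0,0,-40,-0.3],[0,0,0,0,0,-20,-0.3]]'; python3 -m jog '[[0,0,0,0,0,0,-0.3],[0,0,0,0,0,0,-0.3]]'
python3 - <<'E'
from h import *; from bench import r
s=r.sense();d=r.snapshot("wrist");im=d["pixels"][:,:,::-1];np.savez("w5.npz",pos=s["tool_pos"],rot=s["tcp_rot"],**d)
cv2.imwrite("pics/w5.png",cv2.resize(im[100:250,152:352],(800,600),interpolation=cv2.INTER_CUBIC));print(s["tool_pos"],s["tcp_rot"])
E
```

```text
[520.2  36.5 106.9] [179.9  -0.   99.3] [-2.2  4.3  3.4] [ 0.68  0.26 -0.46]
time: 17.2
tool_pos: [519.6, 35.8, 106.1]
tcp_rot: [-180.0, 0.0, 99.3]
ft_force: [0.3, -0.1, 1.0]
finger_gap: 55.6
grip_force: 0.0
time: 17.7
tool_pos: [521.1, 35.9, 241.3]
tcp_rot: [179.7, 0.1, 99.3]
ft_force: [-0.1, 0.6, 1.1]
finger_gap: 55.2
grip_force: 0.0
time: 17.9
tool_pos: [520.0, 36.0, 237.0]
tcp_rot: [179.9, 0.0, 99.3]
ft_force: [-0.6, 0.2, 0.6]
finger_gap: 55.9
grip_force: 0.0
[519.97304383  35.9681141  237.00462549] [1.79918954e+02 2.01383154e-02 9.93425303e+01]
```

View pics/w5.png

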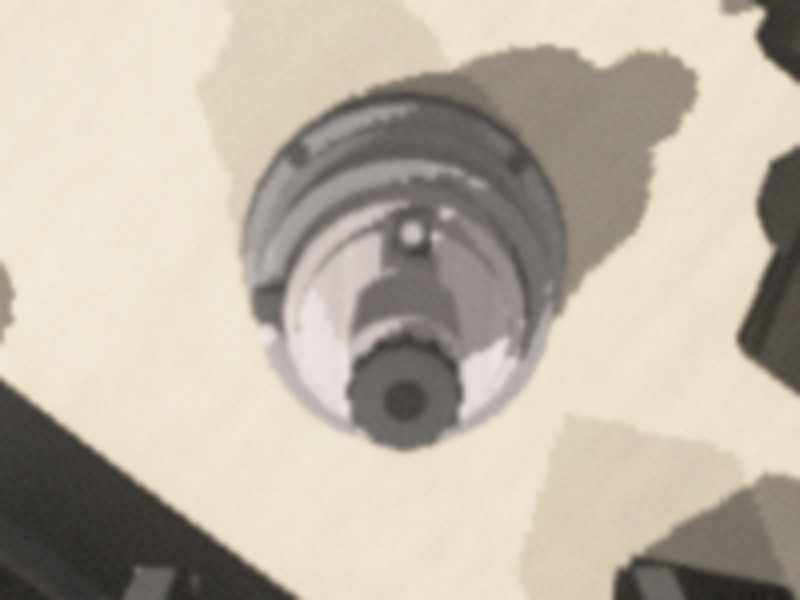

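The released arbor stands seated with the dog inside its notch, and the lug at (265,300) rests against the pin at (268,330). The gripper is clear, so I'll hand in.

```bash
python3 -c "
from bench import r;print(r.hand_in())"
```

```text
the job is handed in; nothing more can be done
None
```

The arbor is seated on the spindle dogs, turned counter-clockwise to its stop (tool yaw about 99°) and released, and the job is handed in with no verdict returned; at the stop the torque briefly reached 1.8 N m, over the 1 N m you gave as too much, before I backed off to 0.5.

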